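# Slide the carrier plate to its overhang line

## Task

Slide the aluminium plate on the raised dark block toward you until the red line across it lies right along the block's front edge, so that its front overhangs ready for pick-up. Push it gently along the block with the fingertips or the outside of the fingers: it must not be gripped, lifted or tipped, and the black puck standing on it must ride along untouched. Leave everything else where it is.

Things in the scene. Friction and masses are not known exactly. Their poses are not given: they have to be found in the camera images.
- block: dark steel block fixed on the worktop, 180 (x) x 260 (y) x 40 mm high; origin at the centre of its underside on the worktop, +z up, its -x side is the front side that faces the robot (turned up to 17 degrees), its flat top is 40 mm above the origin
- edge (a point): middle of the block's front top edge; same axes as the block: the edge runs along this frame's y, -x points outward past the edge toward the robot
- plate: loose flat aluminium plate on the block, 80 (x) x 120 (y) x 8 mm thick, about 0.2 kg; origin at the centre of its underside, near its centre of mass; +z up, -x is its front toward the robot (turned up to 17 degrees to the block). A 2 mm red line crosses it along y, 25 mm behind its front edge and 55 mm ahead of its rear edge. It stays where it is left
- line_left (a point): point on the red line, on top of the plate, 5 mm in from the plate's +y end
- line_right (a point): point on the red line, on top of the plate, 5 mm in from the plate's -y end
- rear (a point): middle of the plate's rear (+x) long edge, at its top, 8 mm above the block; behind it 40 mm or more of the block's top is free
- puck: black sample puck, diameter 30, height 18 mm, standing loose on the rear half of the plate; origin at the centre of its underside
- vial: grey-green vial with white cap, diameter 22, height 52 mm, standing loose on the block to the left (+y) of the plate; origin at the centre of its underside
- weight: brass knob weight, diameter 20, height 30 mm, standing loose on the block to the right (-y) of the plate; origin at the centre of its underside
- mouse: cream computer mouse, 107 x 60 x 39 mm, on the worktop at the left; origin at the centre of its underside
- carton: blue carton, 67 x 112 x 55 mm, on the worktop left of the block; origin at the centre of its underside
- dish: round glass dish with lid, diameter 59, height 14 mm, on the worktop left of the block; origin at the centre of its underside
- pen: red and white pen, 17 x 135 x 16 mm, lying on the worktop at the right; origin at the centre of its underside

How it is judged:
By the outcome, as a careful person would: the job done as asked, in the order asked, and still so for the second after the job is handed in, with the robot touching nothing.
It also fails if it takes over 42 s, if anything falls off the work surface, if the arm or the gripper's body presses on something with over 40 N, if the wrist force passes 120 N, or if a joint passes its speed limit or range.

## Robot

A 6-joint arm with a two-finger parallel gripper is mounted at the origin on a cart in front of the work surface, level with it; the furniture and walls round the work are solid. World frame = base frame: x ahead of the robot, y to its left, z up, the work surface at z = 0. Lengths are in m, angles in rad, forces in N, time in s.
With the tool pointing down it reaches from about 0.225 to 0.875 m from the base axis. Payload 3.4 kg.
Tool frame: the origin (TCP) lies between the finger pads; the fingertips stand 19 mm ahead of it and the grasp point (between the pads) is the TCP; z points along the fingers, y is the line along which they close (so a half turn about z gives the same grasp; the last joint's range is limited). The gripper opens to 85 mm and grips with 20 to 120 N. Pads are 22 mm wide; open, the fingers measure 114 mm over their backs; the gripper's body (76 mm by 85 mm) begins 54 mm behind the grasp point. The pads swing forward as they close: fully open they stand 13 mm farther back than shut.
Start: joints at [1.226, 0.276, 1.505, -0, 1.361, -0.121], TCP at [0.128, 0.561, 0.25] pointing down, gripper open.
Joint ranges: [-2.89, 2.89], [-0.75, 2.08], [0.22, 2.7], [-1.18, 4.32], [0.11, 2.71], [-2.7, 2.7]. Speed limits (rad/s): [2.57, 2.57, 3.14, 3.14, 3.14, 3.14].

## Interface

Orientations are given as a unit quaternion [w, x, y, z].
In Python, from rig import get_state, imaging, ticket gives the robot as it stands. The module is installed in compiled form; this text tells all that it offers.
- The arm moves only by the shell command python3 -m inch 'ROWS' [FORCE]. ROWS is JSON, a list of rows, each an object with "claw": the opening, from -1 (shut) to 1 (fully open); "travel": the shift along the world's x, y, z in units of 200 mm (1.0 is 200 mm), a list of three; "turn": the turn about the world's z in units of 180 degrees (1.0 is 180 degrees). A call has 1 to 5 rows; each row is the pose to reach, as a shift and turn from the pose commanded when the call began, turning the shorter way round; what a row does not reach only later rows make up. A row lasts 1/10 s, in which the tool goes at most 50 mm and 8.59 degrees, less where a joint would pass 70% of its speed; a pose out of reach is approached as far as the arm can. A call with a number of a shift or a turn outside -1 to 1 is refused whole. A call with a gripper value outside its range is refused whole. The fingers move at their own pace and stop on an object; FORCE is the grip in N (left out, the last holds). Time passes only in rows, so rows that repeat a pose let the fingers close. It gives the time, the measured TCP pose, the force, the opening and the grip force at its end, in the units of the state.
- get_state(): the state, without advancing time (a new reading comes with each control period).
- imaging.get_image(name): name is "side" or "top"; returns the picture (384x512x3 uint8, red, green, blue); there is no depth.
- imaging.camera_params(name): a dict with "camera_matrix" (3x3 intrinsics, pixels), "cam_to_world" (4x4, takes a point from camera to world coordinates). Camera axes: x right, y down, z forward; pixel columns grow to the right and rows downward; lengths in m; the calibration is good to about 2 mm. A picture is of the moment at which its call begins. camera_params takes no time and is no camera call.
- ticket.sign_off(): hands the job in; it is judged then, once.
The state is a dict: "clock": time; "qpos": joint angles; "qd": joint speeds; "effort": joint torques, N m; "position": TCP position; "ee_rot": TCP orientation; "contact_force": force on the tool from outside, world axes, zero at the start; "moment": the same for the moment, N m; "width": finger opening in m; "gripper_force": force on a finger pad.
Only numpy, scipy, OpenCV 4.12 (cv2) and the standard library are available. Lean on these libraries where they do the work, as an engineer would, in place of code of your own. Each camera call takes 0.05 s, during which the arm holds its last target. There are 200 camera calls.

## Working session

There is one attempt and no reset: what is moved stays moved. The work goes in short steps, Python scripts to look and compute and a shell command to move; the robot and the scene stay as the last step left them, time stands still between calls to the robot, and variables do not carry over. Pictures are saved under pics/ and viewed, at most 10 in all, crops included, and the job is handed in when it is done.

```bash
mkdir -p pics
cat > h.py <<'E'
import numpy as np, cv2
from rig import get_state, imaging, ticket
def shot(n,f):
    im=imaging.get_image(n); cv2.imwrite('pics/'+f,im[...,::-1]); return im
def cast(n,uv,z):
    p=imaging.camera_params(n);K=np.array(p["camera_matrix"]);T=np.array(p["cam_to_world"])
    d=T[:3,:3]@np.linalg.solve(K,[uv[0],uv[1],1.]);o=T[:3,3]
    return o+d*(z-o[2])/d[2]
E
python3 - <<'E'
from h import *
for n in("side","top"):
    shot(n,n+'0.png');p=imaging.camera_params(n);print(np.round(p["camera_matrix"],1),np.round(p["cam_to_world"],3))
s=get_state();print(s)
E
```

```text
[[354.1   0.  256. ]
 [  0.  354.1 190.2]
 [  0.    0.    1. ]] [[-0.999  0.002  0.035  0.415]
 [-0.028  0.55  -0.835  0.818]
 [-0.021 -0.835 -0.55   0.724]
 [ 0.     0.     0.     1.   ]]
[[411.5   0.  246.2]
 [  0.  411.5 186.7]
 [  0.    0.    1. ]] [[-0.029 -0.987  0.159  0.28 ]
 [-0.999  0.031  0.01  -0.148]
 [-0.015 -0.158 -0.987  1.235]
 [ 0.     0.     0.     1.   ]]
{'clock': 0.1, 'qpos': array([ 1.22601888e+00,  2.76533407e-01,  1.50601184e+00,  1.12495637e-05,
        1.36070857e+00, -1.21001587e-01]), 'qd': array([ 0.00194559, -0.0026698 , -0.00296637, -0.00067902, -0.00122954,
        0.00048915]), 'effort': array([ 4.51971127e-04, -4.17711246e+01, -2.46400791e+01, -2.72198322e-04,
        5.78854364e-03,  3.90621892e-06]), 'position': array([0.12745113, 0.56024165, 0.24952313]), 'ee_rot': array([-1.97041213e-04,  1.11655757e-01,  9.93746599e-01, -8.06887992e-04]), 'contact_force': array([-0.22441119,  0.28061469, -0.11301104]), 'moment': array([0.00393747, 0.0334657 , 0.01601115]), 'gripper_force': 0.0, 'width': 0.08498341026643624}
```

View pics/top0.png

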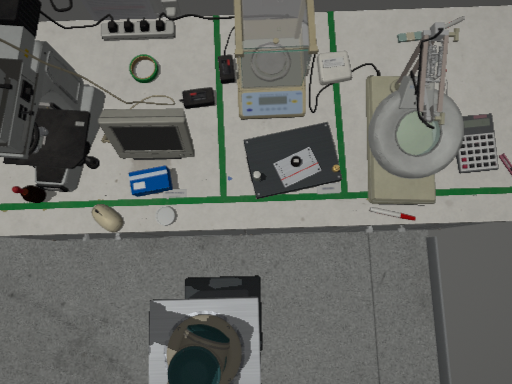

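View pics/side0.png

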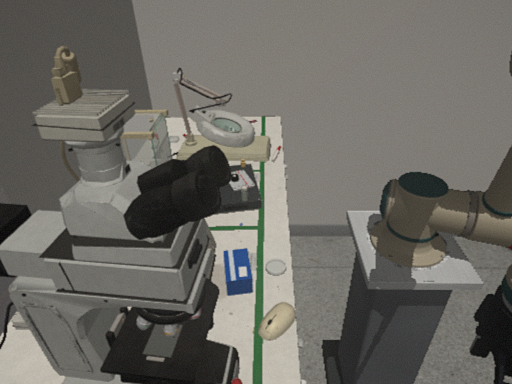

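The top view shows the block at about (293,160), plate at (297,166), puck (295,160), vial (257,175) and weight (336,168). In the side view the microscope partly hides the block, and the plate is at about (240,180). Next I zoom in on both.

Run:
```python
from h import *
t=cv2.imread('pics/top0.png')[115:205,235:350]; s=cv2.imread('pics/side0.png')[145:225,180:280]
t=cv2.resize(t,None,fx=5,fy=5,interpolation=cv2.INTER_CUBIC); s=cv2.resize(s,None,fx=2.2,fy=2.2,interpolation=cv2.INTER_CUBIC)
c=np.zeros((t.shape[0],t.shape[1]+s.shape[1],3),np.uint8);c[:,:t.shape[1]]=t;c[:s.shape[0],t.shape[1]:]=s
cv2.imwrite('pics/crop0.png',c);print(c.shape)
```

```text
(450, 795, 3)
```

View pics/crop0.png

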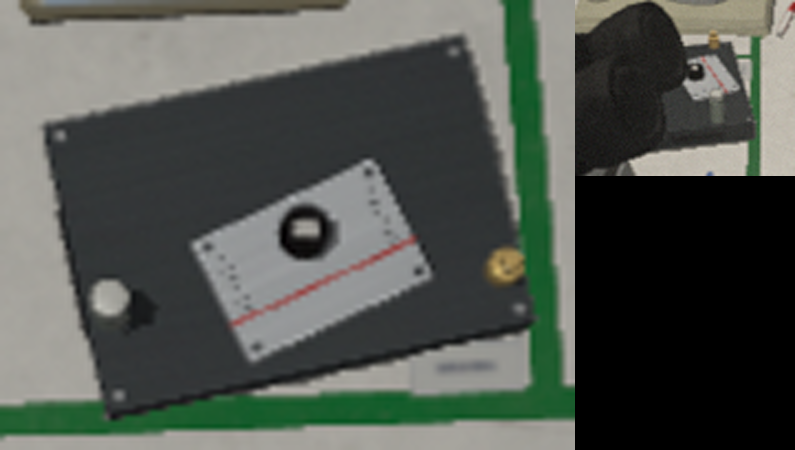

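```bash
cat > meas.py <<'E'
from h import *
def edge_pts(g,a,b,n=40,half=4,trim=.12,skip=None):
    # subpixel strongest-gradient points along normals of segment a-b (pixels)
    a=np.array(a,float);b=np.array(b,float);d=(b-a)/np.linalg.norm(b-a);nn=np.array([-d[1],d[0]])
    off=np.arange(-half,half+.01,.25);out=[]
    for t in np.linspace(trim,1-trim,n):
        q=a+t*(b-a)+off[:,None]*nn
        v=cv2.remap(g,q[:,0].astype(np.float32)[None],q[:,1].astype(np.float32)[None],cv2.INTER_LINEAR)[0]
        e=np.abs(np.gradient(cv2.GaussianBlur(v[None],(0,0),2)[0]));k=e.argmax()
        w=np.where(np.abs(np.arange(len(e))-k)<=4,e,0);out.append(a+t*(b-a)+nn*(w@off/w.sum()))
    return np.array(out)
def line(p):
    vx,vy,x,y=cv2.fitLine(np.float32(p),cv2.DIST_HUBER,0,.001,.001).ravel()
    return np.array([x,y]),np.array([vx,vy])*(1 if vy>0 else -1)   # direction toward +y
def W(uv,z): return np.array([cast("top",q,z)[:2] for q in uv])
def redline(im,z=.048,box=(255,325,140,200)):
    f=im.astype(float);r=np.clip(f[...,0]-(f[...,1]+f[...,2])/2-15,0,None)
    x0,x1,y0,y1=box;m=np.zeros_like(r);m[y0:y1,x0:x1]=r[y0:y1,x0:x1]
    P=[]
    for u in range(x0,x1):
        c=m[:,u]
        if c.sum()>25: P.append((u,(c@np.arange(len(c)))/c.sum()))
    return W(P,z)
E
python3 - <<'E'
from meas import *
im=cv2.imread('pics/top0.png')[...,::-1];g=cv2.cvtColor(np.ascontiguousarray(im),cv2.COLOR_RGB2GRAY).astype(np.float32)
C=lambda x,y:(235-.4+x/5,115-.4+y/5)
BL,BR,FR,FL=C(45,125),C(462,37),C(530,324),C(112,413)
for nm,a,b in(("rear",BL,BR),("right",BR,FR),("front",FR,FL),("left",FL,BL)):
    p=edge_pts(g,a,b);c,d=line(W(p,.04));print(nm,c.round(4),d.round(4),np.degrees(np.arctan2(d[1],d[0])).round(2))
pl=[C(192,242),C(372,160),C(431,278),C(250,361)]
for i,nm in enumerate(("prear","pright","pfront","pleft")):
    p=edge_pts(g,pl[i],pl[(i+1)%4]);c,d=line(W(p,.048));print(nm,c.round(4),d.round(4),np.degrees(np.arctan2(d[1],d[0])).round(2))
print(np.array([cast("top",q,.048)[:2] for q in pl]).round(4))
r=redline(im);c,d=line(r);print("red",len(r),c,d,np.degrees(np.arctan2(d[1],d[0])),r[0],r[-1])
for nm,q,z in(("puck",C(305,231),.066),("vial",C(110,298),.092),("weight",C(506,266),.07)):print(nm,cast("top",q,z).round(4))
print("blk",[cast("top",q,.04)[:2].round(4) for q in(BL,BR,FR,FL)])
print(W([(314,56)],.1))
E
```

```text
rear [ 0.6384 -0.2551] [-0.1819  0.9833] 100.48
right [ 0.588  -0.4012] [0.9874 0.158 ] 9.09
front [ 0.4579 -0.2907] [-0.1808  0.9835] 100.42
left [ 0.527  -0.1441] [0.9823 0.1874] 10.8
prear [ 0.5589 -0.2644] [-0.3994  0.9168] 113.54
pright [ 0.5487 -0.3421] [0.9195 0.393 ] 23.14
pfront [ 0.4887 -0.3021] [-0.398   0.9174] 113.45
pleft [ 0.4998 -0.2327] [0.9185 0.3955] 23.3
[[ 0.5383 -0.217 ]
 [ 0.5844 -0.3254]
 [ 0.5121 -0.3561]
 [ 0.4662 -0.248 ]]
red 35 [ 0.5164496  -0.30305395] [-0.39831382  0.9172492 ] 113.47281 [ 0.48918073 -0.23846391] [ 0.5355403  -0.34631969]
puck [ 0.5387 -0.2817  0.066 ]
vial [ 0.4979 -0.1669  0.092 ]
weight [ 0.5135 -0.3957  0.07  ]
blk [array([ 0.6145, -0.1323]), array([ 0.6607, -0.3847]), array([ 0.4843, -0.414 ]), array([ 0.4392, -0.1666])]
[[ 0.84383817 -0.34691355]]
```

Run:
```python
from meas import *
im=cv2.imread('pics/top0.png')[...,::-1];g=cv2.cvtColor(np.ascontiguousarray(im),cv2.COLOR_RGB2GRAY).astype(np.float32)
p=imaging.camera_params("top");K=np.array(p["camera_matrix"]);T=np.linalg.inv(p["cam_to_world"])
def proj(P):
    q=T[:3,:3]@P+T[:3,3];q=K@q;return q[:2]/q[2]
n=np.array([.9835,.1814]);d=np.array([-.1814,.9835])
def prof(c,n,d,L,offs):
    for o in offs:
        v=[]
        for s in np.linspace(-L,L,300):
            w=np.array(c)+n*o+d*s;u=proj(np.array([w[0],w[1],.04]))
            v.append(cv2.remap(g,np.float32([[u[0]]]),np.float32([[u[1]]]),cv2.INTER_LINEAR)[0,0])
        print(round(o*1000,1),np.mean(v).round(1),end=' | ')
    print()
prof([.4579,-.2907],n,d,.1,np.arange(-.008,.0121,.001))
prof([.6384,-.2551],n,d,.1,np.arange(-.008,.0081,.001))
prof([.527,-.1441],d,n,.05,np.arange(-.008,.0081,.001))
prof([.588,-.4012],d,n,.05,np.arange(-.008,.0121,.001))
```

```text
-8.0 120.3 | -7.0 123.6 | -6.0 126.0 | -5.0 127.5 | -4.0 127.6 | -3.0 125.0 | -2.0 117.8 | -1.0 103.9 | 0.0 83.3 | 1.0 60.9 | 2.0 42.8 | 3.0 34.2 | 4.0 34.7 | 5.0 40.7 | 6.0 47.5 | 7.0 51.8 | 8.0 53.2 | 9.0 53.2 | 10.0 53.2 | 11.0 53.3 | 12.0 53.4 | 
-8.0 51.8 | -7.0 51.8 | -6.0 52.1 | -5.0 53.5 | -4.0 56.8 | -3.0 63.4 | -2.0 74.6 | -1.0 90.5 | 0.0 110.2 | 1.0 130.4 | 2.0 147.5 | 3.0 157.7 | 4.0 162.1 | 5.0 162.6 | 6.0 162.4 | 7.0 162.2 | 8.0 162.1 | 
-8.0 59.1 | -7.0 56.4 | -6.0 54.0 | -5.0 50.9 | -4.0 47.4 | -3.0 48.4 | -2.0 57.7 | -1.0 77.1 | 0.0 101.1 | 1.0 124.4 | 2.0 141.3 | 3.0 151.8 | 4.0 157.4 | 5.0 160.4 | 6.0 161.9 | 7.0 162.2 | 8.0 162.3 | 
-8.0 122.1 | -7.0 127.0 | -6.0 132.6 | -5.0 137.8 | -4.0 140.0 | -3.0 136.6 | -2.0 126.8 | -1.0 112.9 | 0.0 97.8 | 1.0 83.2 | 2.0 70.7 | 3.0 61.1 | 4.0 55.4 | 5.0 52.4 | 6.0 51.0 | 7.0 50.3 | 8.0 50.0 | 9.0 50.0 | 10.0 50.1 | 11.0 50.1 | 12.0 50.1 |
```

The plate has to move about 48 mm toward the front edge and turn −13°. I'll push with two spread fingertips on its rear edge. First I go round at height.

```bash
python3 -m inch '[{"claw":0.5,"travel":[0.068,-0.178,0],"turn":-0.04},{"claw":0.5,"travel":[0.136,-0.356,0],"turn":-0.08},{"claw":0.5,"travel":[0.204,-0.534,0],"turn":-0.12},{"claw":0.5,"travel":[0.272,-0.712,0],"turn":-0.16},{"claw":0.5,"travel":[0.34,-0.89,0],"turn":-0.2}]'
python3 -m inch '[{"claw":0.5,"travel":[0.068,-0.178,0],"turn":-0.04},{"claw":0.5,"travel":[0.136,-0.356,0],"turn":-0.08},{"claw":0.5,"travel":[0.204,-0.534,0],"turn":-0.12},{"claw":0.5,"travel":[0.272,-0.712,0],"turn":-0.16},{"claw":0.5,"travel":[0.34,-0.89,0],"turn":-0.2}]'
python3 -m inch '[{"claw":0.5,"travel":[0.068,-0.178,0],"turn":-0.04},{"claw":0.5,"travel":[0.136,-0.356,0],"turn":-0.08},{"claw":0.5,"travel":[0.204,-0.534,0],"turn":-0.12},{"claw":0.5,"travel":[0.272,-0.712,0],"turn":-0.16},{"claw":0.5,"travel":[0.34,-0.89,0],"turn":-0.2}]'
python3 -m inch '[{"claw":0.5,"travel":[0.068,-0.178,0],"turn":-0.04},{"claw":0.5,"travel":[0.136,-0.356,0],"turn":-0.08},{"claw":0.5,"travel":[0.204,-0.534,0],"turn":-0.12},{"claw":0.5,"travel":[0.272,-0.712,0],"turn":-0.16},{"claw":0.5,"travel":[0.34,-0.89,0],"turn":-0.2}]'
```

```text
clock: 0.6
position: [0.1957, 0.381, 0.2499]
ee_rot: [0.0, 0.415, 0.91, -0.0]
contact_force: [0.9, -0.2, -0.1]
width: 0.0637
gripper_force: 0.0
clock: 1.1
position: [0.2635, 0.2032, 0.2502]
ee_rot: [0.0, 0.676, 0.737, 0.0]
contact_force: [1.3, -0.2, 0.3]
width: 0.0639
gripper_force: 0.0
clock: 1.6
position: [0.3316, 0.0252, 0.2503]
ee_rot: [0.0, 0.871, 0.491, 0.0]
contact_force: [0.5, 0.3, 0.1]
width: 0.064
gripper_force: 0.0
clock: 2.1
position: [0.3996, -0.1528, 0.25]
ee_rot: [-0.0, 0.98, 0.198, -0.0]
contact_force: [0.7, -0.3, 0.3]
width: 0.0643
gripper_force: 0.0
```

```bash
python3 -m inch '[{"claw":0.5,"travel":[0.185,-0.108,0],"turn":0},{"claw":0.5,"travel":[0.37,-0.216,0],"turn":0},{"claw":0.5,"travel":[0.555,-0.324,0],"turn":0},{"claw":0.5,"travel":[0.74,-0.432,0],"turn":0},{"claw":0.5,"travel":[0.925,-0.54,0],"turn":0.003}]'
python3 -m inch '[{"claw":0.5,"travel":[0,0,-0.15],"turn":0},{"claw":0.5,"travel":[0,0,-0.3],"turn":0},{"claw":0.5,"travel":[0,0,-0.45],"turn":0},{"claw":0.5,"travel":[0,0,-0.6],"turn":0},{"claw":0.5,"travel":[0,0,-0.75],"turn":0}]'
python3 - <<'E'
from h import *
t=shot("top",'top1.png')[95:205,235:350]; s=shot("side",'side1.png')[135:225,160:280]
t=cv2.resize(t,None,fx=4,fy=4,interpolation=cv2.INTER_CUBIC); s=cv2.resize(s,None,fx=2.8,fy=2.8,interpolation=cv2.INTER_CUBIC)
c=np.zeros((t.shape[0],t.shape[1]+s.shape[1],3),np.uint8);c[:,:t.shape[1]]=t;c[:s.shape[0],t.shape[1]:]=s
cv2.imwrite('pics/crop1.png',c[...,::-1])
E
```

```text
clock: 2.6
position: [0.5857, -0.2601, 0.2496]
ee_rot: [-0.0, 0.979, 0.205, -0.0]
contact_force: [0.3, -0.4, 0.2]
width: 0.0643
gripper_force: 0.0
clock: 3.1
position: [0.5843, -0.2591, 0.0986]
ee_rot: [-0.0, 0.979, 0.206, -0.0]
contact_force: [0.0, 0.5, -0.8]
width: 0.0642
gripper_force: 0.0
```

View pics/crop1.png

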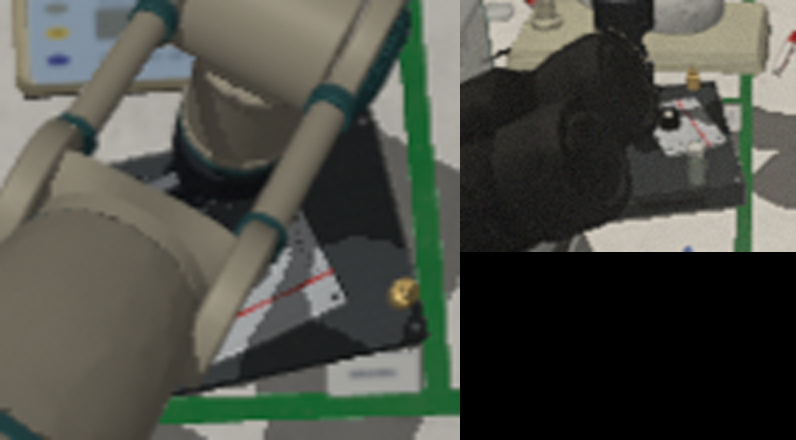

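The top crop shows the arm over the block, hiding the fingers, though the plate's right half and red line stay visible. In the side crop the plate and puck are undisturbed. I'll find the height by touch, in small steps down onto the bare block behind the plate.

```bash
python3 -m inch '[{"claw":0.5,"travel":[0,0,-0.05],"turn":0},{"claw":0.5,"travel":[0,0,-0.1],"turn":0},{"claw":0.5,"travel":[0,0,-0.14],"turn":0},{"claw":0.5,"travel":[0,0,-0.15],"turn":0},{"claw":0.5,"travel":[0,0,-0.15],"turn":0}]'
python3 -m inch '[{"claw":0.5,"travel":[0,0,-0.01],"turn":0},{"claw":0.5,"travel":[0,0,-0.02],"turn":0},{"claw":0.5,"travel":[0,0,-0.02],"turn":0}]'
python3 -m inch '[{"claw":0.5,"travel":[0,0,-0.01],"turn":0},{"claw":0.5,"travel":[0,0,-0.02],"turn":0},{"claw":0.5,"travel":[0,0,-0.02],"turn":0}]'
```

```text
clock: 3.7
position: [0.5846, -0.2593, 0.0704]
ee_rot: [0.0, 0.979, 0.206, -0.0]
contact_force: [-0.5, -0.2, 0.0]
width: 0.064
gripper_force: 0.0
clock: 4.0
position: [0.5846, -0.2593, 0.0663]
ee_rot: [0.0, 0.979, 0.206, -0.0]
contact_force: [0.1, 0.5, -0.8]
width: 0.0642
gripper_force: 0.0
clock: 4.3
position: [0.5844, -0.2592, 0.0619]
ee_rot: [-0.0, 0.979, 0.206, -0.0]
contact_force: [0.1, 0.8, 0.6]
width: 0.0641
gripper_force: 0.0
```

```bash
python3 -m inch '[{"claw":0.5,"travel":[0,0,-0.01],"turn":0},{"claw":0.5,"travel":[0,0,-0.01],"turn":0}]'
python3 -m inch '[{"claw":0.5,"travel":[0,0,-0.01],"turn":0},{"claw":0.5,"travel":[0,0,-0.01],"turn":0}]'
```

```text
clock: 4.5
position: [0.5845, -0.2592, 0.0601]
ee_rot: [-0.0, 0.979, 0.205, -0.0]
contact_force: [-0.3, 1.3, 0.7]
width: 0.0643
gripper_force: 0.0
clock: 4.7
position: [0.5845, -0.2592, 0.0581]
ee_rot: [-0.0, 0.979, 0.205, -0.0]
contact_force: [0.4, -0.1, 0.7]
width: 0.064
gripper_force: 0.0
```

```bash
python3 -m inch '[{"claw":0.5,"travel":[0,0,-0.008],"turn":0},{"claw":0.5,"travel":[0,0,-0.008],"turn":0}]'
python3 -m inch '[{"claw":0.5,"travel":[0,0,-0.008],"turn":0},{"claw":0.5,"travel":[0,0,-0.008],"turn":0}]'
```

```text
clock: 4.9
position: [0.5845, -0.2592, 0.0565]
ee_rot: [-0.0, 0.979, 0.205, -0.0]
contact_force: [-0.4, -0.5, -0.5]
width: 0.0645
gripper_force: 0.0
clock: 5.1
position: [0.5845, -0.2592, 0.0549]
ee_rot: [-0.0, 0.979, 0.206, -0.0]
contact_force: [0.1, 0.6, 1.1]
width: 0.0638
gripper_force: 0.0
```

```bash
python3 -m inch '[{"claw":0.5,"travel":[0,0,-0.008],"turn":0},{"claw":0.5,"travel":[0,0,-0.008],"turn":0}]'
python3 -m inch '[{"claw":0.5,"travel":[0,0,-0.008],"turn":0},{"claw":0.5,"travel":[0,0,-0.008],"turn":0}]'
```

```text
clock: 5.3
position: [0.5845, -0.2592, 0.0533]
ee_rot: [-0.0, 0.979, 0.206, -0.0]
contact_force: [0.6, 0.0, -1.0]
width: 0.0642
gripper_force: 0.0
clock: 5.5
position: [0.5847, -0.2593, 0.053]
ee_rot: [0.0, 0.979, 0.206, 0.0]
contact_force: [-0.8, 0.7, 5.0]
width: 0.064
gripper_force: 2.8
```

Contact with the block came at TCP z ≈ 0.053. I raise about 2.5 mm, close up behind the plate, then push and turn in small steps.

```bash
python3 -m inch '[{"claw":0.5,"travel":[0,0,0.01],"turn":0},{"claw":0.5,"travel":[0,0,0.018],"turn":0},{"claw":0.5,"travel":[-0.018,-0.008,0.018],"turn":0},{"claw":0.5,"travel":[-0.037,-0.016,0.018],"turn":0},{"claw":0.5,"travel":[-0.055,-0.024,0.018],"turn":0}]'
for i in 1; do python3 -m inch '[{"claw":0.5,"travel":[-0.0074,-0.0024,0],"turn":-0.003},{"claw":0.5,"travel":[-0.0147,-0.0048,0],"turn":-0.006},{"claw":0.5,"travel":[-0.022,-0.0072,0],"turn":-0.009},{"claw":0.5,"travel":[-0.0294,-0.0097,0],"turn":-0.012},{"claw":0.5,"travel":[-0.0368,-0.0121,0],"turn":-0.0148}]'; done
python3 - <<'E'
from meas import *
im=shot("top","top2.png");r=redline(im);c,d=line(r);print(len(r),r[0],r[-1],np.degrees(np.arctan2(d[1],d[0])))
E=np.array([.462,-.2899]);n=np.array([.9834,.1813]);print(((r-E)@n*1000).round(1)[[0,-1]])
t=im[95:205,235:350]; s=shot("side",'side2.png')[135:225,160:280]
t=cv2.resize(t,None,fx=4,fy=4,interpolation=cv2.INTER_CUBIC); s=cv2.resize(s,None,fx=2.8,fy=2.8,interpolation=cv2.INTER_CUBIC)
c=np.zeros((t.shape[0],t.shape[1]+s.shape[1],3),np.uint8);c[:,:t.shape[1]]=t;c[:s.shape[0],t.shape[1]:]=s
cv2.imwrite('pics/crop2.png',c[...,::-1])
E
```

```text
clock: 6.0
position: [0.573, -0.2642, 0.0553]
ee_rot: [-0.0, 0.979, 0.205, -0.0]
contact_force: [0.1, 0.7, -0.7]
width: 0.0643
gripper_force: 0.0
clock: 6.5
position: [0.5664, -0.2666, 0.0556]
ee_rot: [0.0, 0.983, 0.182, 0.0]
contact_force: [0.3, 1.1, -1.1]
width: 0.0642
gripper_force: 0.4
9 [ 0.51584784 -0.3158895 ] [ 0.52803884 -0.34589496] 111.5837
[48.2 54.8]
```

View pics/crop2.png

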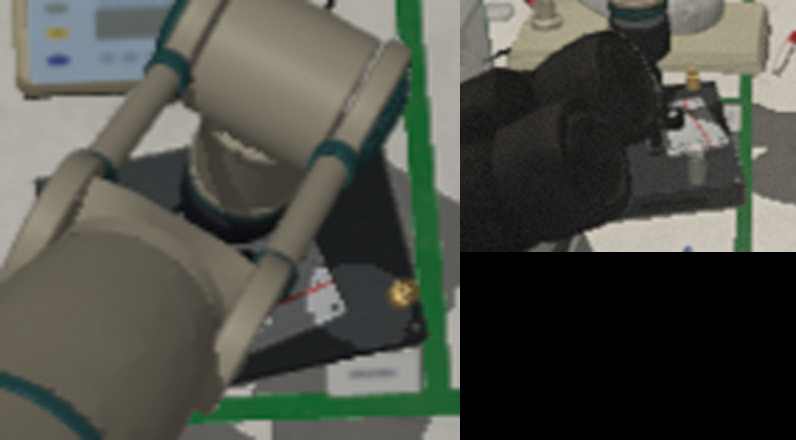

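The top crop shows the right end of the red line at about (330,283) in the crop. It has moved 7 mm forward and turned about 2°, so the fingers are in contact. I continue the push.

```bash
python3 -m inch '[{"claw":0.5,"travel":[-0.0074,-0.0024,0],"turn":-0.003},{"claw":0.5,"travel":[-0.0147,-0.0048,0],"turn":-0.006},{"claw":0.5,"travel":[-0.022,-0.0072,0],"turn":-0.009},{"claw":0.5,"travel":[-0.0294,-0.0097,0],"turn":-0.012},{"claw":0.5,"travel":[-0.0368,-0.0121,0],"turn":-0.0148}]'
python3 -m inch '[{"claw":0.5,"travel":[-0.0074,-0.0024,0],"turn":-0.003},{"claw":0.5,"travel":[-0.0147,-0.0048,0],"turn":-0.006},{"claw":0.5,"travel":[-0.022,-0.0072,0],"turn":-0.009},{"claw":0.5,"travel":[-0.0294,-0.0097,0],"turn":-0.012},{"claw":0.5,"travel":[-0.0368,-0.0121,0],"turn":-0.0148}]'
python3 -m inch '[{"claw":0.5,"travel":[-0.0074,-0.0024,0],"turn":-0.003},{"claw":0.5,"travel":[-0.0147,-0.0048,0],"turn":-0.006},{"claw":0.5,"travel":[-0.022,-0.0072,0],"turn":-0.009},{"claw":0.5,"travel":[-0.0294,-0.0097,0],"turn":-0.012},{"claw":0.5,"travel":[-0.0368,-0.0121,0],"turn":-0.0148}]'
python3 -m inch '[{"claw":0.5,"travel":[-0.0074,-0.0024,0],"turn":-0.003},{"claw":0.5,"travel":[-0.0147,-0.0048,0],"turn":-0.006},{"claw":0.5,"travel":[-0.022,-0.0072,0],"turn":-0.009},{"claw":0.5,"travel":[-0.0294,-0.0097,0],"turn":-0.012},{"claw":0.5,"travel":[-0.0368,-0.0121,0],"turn":-0.0148}]'
python3 - <<'E'
from meas import *
im=shot("top","top3.png");r=redline(im);c,d=line(r);print(len(r),r[0],r[-1],np.degrees(np.arctan2(d[1],d[0])))
E=np.array([.462,-.2899]);n=np.array([.9834,.1813]);print(((r-E)@n*1000).round(1))
s=get_state();print(s["position"],s["ee_rot"].round(4),(s["position"][:2]-E)@n)
E
```

```text
clock: 7.1
position: [0.5588, -0.269, 0.0556]
ee_rot: [0.0, 0.987, 0.159, 0.0]
contact_force: [1.1, 0.8, -0.0]
width: 0.0643
gripper_force: 0.4
clock: 7.6
position: [0.5515, -0.2714, 0.0555]
ee_rot: [0.0, 0.991, 0.136, 0.0]
contact_force: [0.9, 0.2, -0.6]
width: 0.0641
gripper_force: 0.4
clock: 8.1
position: [0.5441, -0.2738, 0.0555]
ee_rot: [0.0, 0.994, 0.113, -0.0]
contact_force: [0.1, 0.5, 0.3]
width: 0.0641
gripper_force: 0.5
clock: 8.6
position: [0.5367, -0.2763, 0.0555]
ee_rot: [0.0, 0.996, 0.09, 0.0]
contact_force: [0.8, 0.7, -0.4]
width: 0.0638
gripper_force: 0.5
3 [ 0.48333679 -0.34336396] [ 0.48363829 -0.34921771] 93.03734
[11.3 10.7 10.5]
[ 0.5364343  -0.27628483  0.05549808] [ 0.000e+00  9.959e-01  9.010e-02 -2.000e-04] 0.07566712337973915
```

Three red pixels are visible and the right end is about 11 mm from the edge. I push 8 mm more, then retreat for a clear look.

```bash
python3 -m inch '[{"claw":0.5,"travel":[-0.008,-0.0015,0],"turn":0},{"claw":0.5,"travel":[-0.016,-0.003,0],"turn":0},{"claw":0.5,"travel":[-0.024,-0.0045,0],"turn":0},{"claw":0.5,"travel":[-0.032,-0.006,0],"turn":0},{"claw":0.5,"travel":[-0.039,-0.0073,0],"turn":0}]'
python3 -m inch '[{"claw":0.5,"travel":[0,0,0],"turn":0},{"claw":0.5,"travel":[0.049,0.009,0],"turn":0},{"claw":0.5,"travel":[0.098,0.018,0],"turn":0},{"claw":0.5,"travel":[0.098,0.018,0.2],"turn":0},{"claw":0.5,"travel":[0.098,0.018,0.4],"turn":0}]'
python3 -m inch '[{"claw":0.5,"travel":[0,0,0.2],"turn":0},{"claw":0.5,"travel":[0,0,0.4],"turn":0},{"claw":0.5,"travel":[-0.15,0.18,0.4],"turn":0},{"claw":0.5,"travel":[-0.3,0.36,0.4],"turn":0},{"claw":0.5,"travel":[-0.45,0.54,0.4],"turn":0}]'
python3 -m inch '[{"claw":0.5,"travel":[-0.1,0.22,0],"turn":0},{"claw":0.5,"travel":[-0.2,0.44,0],"turn":0},{"claw":0.5,"travel":[-0.3,0.66,0],"turn":0},{"claw":0.5,"travel":[-0.4,0.88,0],"turn":0}]'
python3 - <<'E'
from meas import *
im=shot("top","top4.png");r=redline(im);c,d=line(r);print(len(r),r[0],r[-1],np.degrees(np.arctan2(d[1],d[0])))
E=np.array([.462,-.2899]);n=np.array([.9834,.1813]);print(((r-E)@n*1000).round(1))
t=im[95:205,235:350]; s=shot("side",'side4.png')[135:225,160:280]
t=cv2.resize(t,None,fx=4,fy=4,interpolation=cv2.INTER_CUBIC); s=cv2.resize(s,None,fx=2.8,fy=2.8,interpolation=cv2.INTER_CUBIC)
c=np.zeros((t.shape[0],t.shape[1]+s.shape[1],3),np.uint8);c[:,:t.shape[1]]=t;c[:s.shape[0],t.shape[1]:]=s
cv2.imwrite('pics/crop4.png',c[...,::-1])
E
```

```text
clock: 9.15
position: [0.5289, -0.2777, 0.0555]
ee_rot: [0.0, 0.996, 0.091, -0.0]
contact_force: [1.7, -0.7, 0.6]
width: 0.0644
gripper_force: 0.5
clock: 9.65
position: [0.5489, -0.2733, 0.1349]
ee_rot: [-0.001, 0.996, 0.091, -0.001]
contact_force: [1.1, -0.4, -0.1]
width: 0.064
gripper_force: 0.0
clock: 10.15
position: [0.4584, -0.1649, 0.2158]
ee_rot: [0.0, 0.996, 0.091, 0.0]
contact_force: [0.9, 0.8, -0.0]
width: 0.064
gripper_force: 0.0
clock: 10.55
position: [0.3782, 0.0117, 0.2159]
ee_rot: [-0.0, 0.996, 0.09, 0.001]
contact_force: [-0.2, 0.4, -0.1]
width: 0.064
gripper_force: 0.0
40 [ 0.45428253 -0.23405802] [ 0.47589682 -0.34877345] 100.39545
[2.5 2.8 3.5 3.6 2.9 2.3 3.3 4.  3.3 2.7 3.  3.6 3.7 3.1 2.5 2.8 3.4 3.5
 2.9 2.3 3.1 3.8 3.3 2.7 2.9 3.3 3.7 3.1 2.5 2.8 3.4 3.5 2.9 2.2 3.1 3.7
 3.3 2.7 2.9 3. ]
```

View pics/crop4.png

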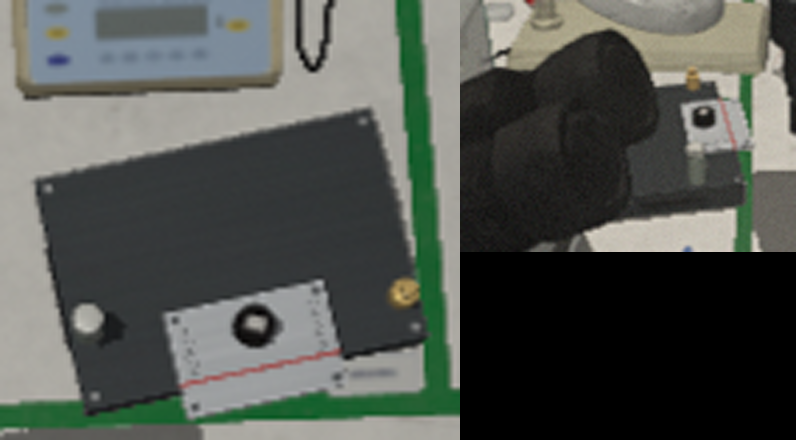

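The plate is square to the block, with the red line about 3 mm short of the edge. The puck, vial and weight look undisturbed. I check the edge once more from both ends before the final nudge.

Run:
```python
from meas import *
p=imaging.camera_params("top");K=np.array(p["camera_matrix"]);T=np.linalg.inv(p["cam_to_world"])
def proj(w):
    q=K@(T[:3,:3]@np.array([w[0],w[1],.04])+T[:3,3]);return q[:2]/q[2]
E0=np.array([.462,-.2899]);n=np.array([.9834,.1813]);d=np.array([-.1813,.9834])
offs=np.arange(-.009,.0091,.001);print((offs*1e3).round())
for f in("top0.png","top4.png"):
    g=cv2.imread('pics/'+f,0).astype(np.float32)
    for a,b in((-.118,-.075),(-.05,.05),(.075,.118)):
        for base in(0,.18):
            v=[]
            for o in offs:
                q=np.float32([[proj(E0+n*(o+base)+d*s) for s in np.linspace(a,b,200)]])
                v.append(cv2.remap(g,q[...,0],q[...,1],cv2.INTER_LINEAR).mean())
            print(f,a,base,np.int32(v))
im=cv2.imread('pics/top4.png')[...,::-1]
g=cv2.cvtColor(np.ascontiguousarray(im),cv2.COLOR_RGB2GRAY).astype(np.float32)
C=lambda x,y:(235-.4+x/4,95-.4+y/4)
p_=[C(164,313),C(323,281),C(347,385),C(192,417)]
for i,nm in((0,"prear"),):
    c,dd=line(W(edge_pts(g,p_[0],p_[1]),.048));print(nm,((c-E0)@n).round(4))
```

```text
[-9. -8. -7. -6. -5. -4. -3. -2. -1. -0.  1.  2.  3.  4.  5.  6.  7.  8.
  9.]
top0.png -0.118 0 [148 146 143 137 122  99  70  46  34  33  38  45  49  51  51  51  51  51
  51]
top0.png -0.118 0.18 [ 50  49  49  49  50  54  61  72  88 108 128 145 155 160 160 160 160 160
 160]
top0.png -0.05 0 [144 144 139 124 101  73  50  36  32  35  41  48  52  53  53  53  53  53
  53]
top0.png -0.05 0.18 [ 51  51  51  51  53  57  64  76  93 113 133 149 158 161 161 161 161 160
 160]
top0.png 0.075 0 [68 68 68 66 62 54 43 34 32 36 43 49 52 53 53 53 54 55 55]
top0.png 0.075 0.18 [ 54  54  54  54  55  60  68  81  99 118 136 150 158 160 161 161 161 161
 161]
top4.png -0.118 0 [154 152 149 142 127 103  73  49  35  34  40  47  52  53  53  53  53  53
  54]
top4.png -0.118 0.18 [ 52  52  51  51  52  56  63  75  92 112 133 151 162 166 167 167 167 167
 167]
top4.png -0.05 0 [157 158 157 157 157 157 157 156 155 152 146 136 125 119 122 133 144 150
 152]
top4.png -0.05 0.18 [ 53  53  53  54  55  59  67  79  97 118 138 155 164 167 167 167 167 166
 166]
top4.png 0.075 0 [72 71 71 69 65 57 45 36 34 38 45 51 54 55 55 56 56 57 57]
top4.png 0.075 0.18 [ 57  57  56  56  58  63  71  85 103 123 142 156 164 167 167 167 167 168
 168]
prear 0.0576
```

The top-edge profile and rear edge −180 mm put the edge at about +0.6 mm, so about 2.4 mm is left. I retrace the path and finish gently.

```bash
python3 -m inch '[{"claw":0.5,"travel":[0.1,-0.22,0],"turn":0},{"claw":0.5,"travel":[0.2,-0.44,0],"turn":0},{"claw":0.5,"travel":[0.3,-0.66,0],"turn":0},{"claw":0.5,"travel":[0.4,-0.88,0],"turn":0}]'
python3 -m inch '[{"claw":0.5,"travel":[0.15,-0.18,0],"turn":0},{"claw":0.5,"travel":[0.3,-0.36,0],"turn":0},{"claw":0.5,"travel":[0.45,-0.54,0],"turn":0},{"claw":0.5,"travel":[0.45,-0.54,-0.2],"turn":0},{"claw":0.5,"travel":[0.45,-0.54,-0.4],"turn":0}]'
python3 -m inch '[{"claw":0.5,"travel":[0,0,-0.15],"turn":0},{"claw":0.5,"travel":[0,0,-0.28],"turn":0},{"claw":0.5,"travel":[0,0,-0.35],"turn":0},{"claw":0.5,"travel":[0,0,-0.39],"turn":0},{"claw":0.5,"travel":[0,0,-0.4],"turn":0}]'
python3 -m inch '[{"claw":0.5,"travel":[-0.03,-0.0055,0],"turn":0},{"claw":0.5,"travel":[-0.06,-0.011,0],"turn":0},{"claw":0.5,"travel":[-0.08,-0.0147,0],"turn":0},{"claw":0.5,"travel":[-0.09,-0.0165,0],"turn":0},{"claw":0.5,"travel":[-0.096,-0.0176,0],"turn":0}]'
```

```text
clock: 11.05
position: [0.4602, -0.1685, 0.2159]
ee_rot: [0.0, 0.996, 0.091, 0.001]
contact_force: [1.3, 1.1, 0.2]
width: 0.064
gripper_force: 0.0
clock: 11.55
position: [0.5513, -0.2773, 0.1351]
ee_rot: [0.002, 0.996, 0.09, 0.002]
contact_force: [0.1, -0.4, -0.4]
width: 0.0644
gripper_force: 0.0
clock: 12.05
position: [0.5488, -0.2745, 0.0544]
ee_rot: [-0.0, 0.996, 0.091, -0.001]
contact_force: [0.2, 1.0, 0.2]
width: 0.064
gripper_force: 0.0
clock: 12.55
position: [0.5293, -0.2778, 0.0562]
ee_rot: [0.0, 0.996, 0.09, 0.0]
contact_force: [0.1, -0.9, -0.4]
width: 0.0639
gripper_force: 0.0
```

```bash
python3 -m inch '[{"claw":0.5,"travel":[-0.004,-0.0007,0],"turn":0},{"claw":0.5,"travel":[-0.008,-0.0014,0],"turn":0},{"claw":0.5,"travel":[-0.011,-0.002,0],"turn":0},{"claw":0.5,"travel":[-0.0138,-0.0025,0],"turn":0},{"claw":0.5,"travel":[-0.0138,-0.0025,0],"turn":0}]'
python3 -m inch '[{"claw":0.5,"travel":[0,0,0],"turn":0},{"claw":0.5,"travel":[0.049,0.009,0],"turn":0},{"claw":0.5,"travel":[0.098,0.018,0],"turn":0},{"claw":0.5,"travel":[0.098,0.018,0.2],"turn":0},{"claw":0.5,"travel":[0.098,0.018,0.4],"turn":0}]'
python3 -m inch '[{"claw":0.5,"travel":[0,0,0.2],"turn":0},{"claw":0.5,"travel":[0,0,0.4],"turn":0},{"claw":0.5,"travel":[-0.15,0.18,0.4],"turn":0},{"claw":0.5,"travel":[-0.3,0.36,0.4],"turn":0},{"claw":0.5,"travel":[-0.45,0.54,0.4],"turn":0}]'
python3 -m inch '[{"claw":0.5,"travel":[-0.1,0.22,0],"turn":0},{"claw":0.5,"travel":[-0.2,0.44,0],"turn":0},{"claw":0.5,"travel":[-0.3,0.66,0],"turn":0},{"claw":0.5,"travel":[-0.4,0.88,0],"turn":0}]'
python3 - <<'E'
from meas import *
im=shot("top","top5.png");r=redline(im);c,d=line(r);print(len(r),r[0],r[-1],np.degrees(np.arctan2(d[1],d[0])))
E=np.array([.462,-.2899]);n=np.array([.9834,.1813]);print(((r-E)@n*1000).mean(),((r-E)@n*1000)[:10].mean(),((r-E)@n*1000)[-10:].mean())
t=im[145:205,255:350]; s=shot("side",'side5.png')[150:225,215:280]
t=cv2.resize(t,None,fx=5,fy=5,interpolation=cv2.INTER_CUBIC); s=cv2.resize(s,None,fx=4.5,fy=4.5,interpolation=cv2.INTER_CUBIC)
c=np.zeros((max(s.shape[0],t.shape[0]),t.shape[1]+s.shape[1],3),np.uint8);c[:t.shape[0],:t.shape[1]]=t;c[:s.shape[0],t.shape[1]:]=s
cv2.imwrite('pics/crop5.png',c[...,::-1]);print(c.shape)
E
```

```text
clock: 13.05
position: [0.5271, -0.2783, 0.0557]
ee_rot: [0.0, 0.996, 0.091, 0.0]
contact_force: [1.3, -0.2, 1.0]
width: 0.064
gripper_force: 0.8
clock: 13.55
position: [0.5461, -0.2736, 0.1346]
ee_rot: [-0.001, 0.996, 0.091, -0.002]
contact_force: [0.4, 0.1, 0.5]
width: 0.0638
gripper_force: 0.0
clock: 14.05
position: [0.4557, -0.1653, 0.2156]
ee_rot: [-0.0, 0.996, 0.09, -0.0]
contact_force: [0.2, 0.1, 0.2]
width: 0.0641
gripper_force: 0.0
clock: 14.45
position: [0.3755, 0.0112, 0.2156]
ee_rot: [-0.0, 0.996, 0.09, 0.0]
contact_force: [1.0, 1.1, 0.8]
width: 0.0641
gripper_force: 0.0
40 [ 0.45390802 -0.23404213] [ 0.47427335 -0.34868029] 100.3484
1.4280896271828944 1.5220264640572139 1.3348601791364785
(338, 767, 3)
```

View pics/crop5.png

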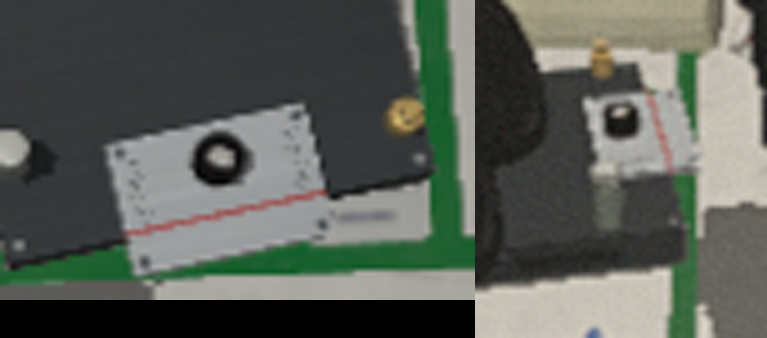

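Red line and edge now look nearly flush. The side camera sees the top edge without the front face, so I use it for an independent check.

Run:
```python
from h import *
p=imaging.camera_params("side");K=np.array(p["camera_matrix"]);T=np.linalg.inv(p["cam_to_world"])
def proj(w,z):
    q=K@(T[:3,:3]@np.array([w[0],w[1],z])+T[:3,3]);return q[:2]/q[2]
E0=np.array([.462,-.2899]);n=np.array([.9834,.1813]);d=np.array([-.1813,.9834])
im=cv2.imread('pics/side5.png').astype(np.float32);g=im.mean(2);red=np.clip(im[...,2]-im[...,:2].mean(2)-10,0,None)
offs=np.arange(-.012,.0121,.001);print((offs*1e3).round())
def prof(img,a,b,z):
    v=[]
    for o in offs:
        q=np.float32([[proj(E0+n*o+d*s,z) for s in np.linspace(a,b,100)]]);v.append(cv2.remap(img,q[...,0],q[...,1],cv2.INTER_LINEAR).mean())
    return np.array(v)
for a,b in((-.118,-.075),(.065,.095),(.095,.125)): print("edge",a,np.int32(prof(g,a,b,.04)))
for a,b in((-.05,-.02),(-.02,.02),(.02,.05)):
    v=prof(red,a,b,.048);print("red",a,np.int32(v),v@offs/v.sum()*1e3)
```

```text
[-12. -11. -10.  -9.  -8.  -7.  -6.  -5.  -4.  -3.  -2.  -1.   0.   1.
   2.   3.   4.   5.   6.   7.   8.   9.  10.  11.  12.]
edge -0.118 [187 187 186 185 184 183 180 177 171 162 150 136 121 105  91  78  69  64
  62  62  63  64  65  65  66]
edge 0.065 [69 68 68 69 70 70 71 71 72 72 71 70 68 66 65 64 63 61 60 60 60 60 60 60
 60]
edge 0.095 [125 110  95  82  73  68  67  68  69  71  71  71  70  69  67  67  67  69
  71  72  72  71  69  66  63]
red -0.05 [ 0  0  0  0  0  0  3  7 14 21 26 29 29 27 22 15  9  4  1  0  0  0  0  0
  0] -0.38069932265822487
red -0.02 [ 0  0  0  0  0  0  3  7 13 20 27 32 33 29 23 15  8  4  1  0  0  0  0  0
  0] -0.31962157552328657
red 0.02 [ 0  0  0  0  0  0  2  7 14 21 26 29 29 27 21 14  7  2  0  0  0  0  0  0
  0] -0.5195594627590421
```

```bash
python3 -c "
from rig import ticket; print(ticket.sign_off())"
```

```text
the job is handed in; nothing more can be done
None
```

The job is handed in: the plate was pushed until its red line lay along the block's front edge, parallel to it and within about 1 mm in both cameras, with the puck still standing on it and everything else looking undisturbed.

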